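Set the curing cabinet's selector to the violin and start it

ROBOT

A 7-joint arm with a two-finger parallel gripper is mounted at the origin on the work surface. World frame = base frame: x ahead of the robot, y to its left, z up, the work surface at z = 0. Lengths are in m, angles in rad, forces in N, time in s.
With the tool pointing down it reaches from about 0.425 to 0.875 m from the base axis. Payload 8.4 kg.
Tool frame: the origin (TCP) lies at the very end of the fingers, on their centre line; the grasp point (between the pads) lies 19 mm behind it (robot.grasp_offset is the distance from the TCP to the grasp point, in m); z points along the fingers, y is the line along which they close (so a half turn about z gives the same grasp; the last joint's range is limited). The gripper opens to 85 mm and grips with 20 to 120 N. Pads are 22 mm wide; open, the fingers measure 114 mm over their backs; the gripper's body (76 mm by 85 mm) begins 54 mm behind the grasp point. The pads swing forward as they close: fully open they stand 13 mm farther back than shut.
Start: joints at [-1.336, 0.333, 0.04, 1.465, -0.013, 1.343, -0.059], TCP at [0.213, 0.614, 0.231] pointing down, gripper open.
Joint ranges: [-2.58, 2.58], [-0.38, 2.09], [-1.3, 1.39], [0.25, 2.4], [-1.5, 4.64], [0.08, 2.09], [-2.65, 2.65]. Speed limits (rad/s): [2.22, 2.22, 2.79, 2.79, 3.14, 3.14, 3.14].

INTERFACE

Orientations are given as a unit quaternion [x, y, z, w].
In Python, from workcell import robot gives the robot as it stands.
- The arm moves only by the tool jog_arm, never from a script. Its argument "moves" is a list of rows, each a list of 2 entries, a list of its own where there are three numbers: the shift along the tool's x, y, z as a fraction of full scale, then the turn, a rotation vector about the tool's x, y, z as a fraction of full scale. A call has 1 to 8 rows; each row is the pose to reach, as a shift and turn from the pose commanded when the call began, along the tool's axes at that moment; what a row does not reach only later rows make up. Full scale, the value 1, is 400 mm for a shift and pi/4 rad for a turn. A row lasts 1/8 s, in which the tool goes at most 62.5 mm and 10.7 degrees, less where a joint would pass 70% of its speed; a pose out of reach is approached as far as the arm can. A call with a number of a shift or a turn outside -1 to 1 is refused whole. A call with a gripper value outside its range is refused whole. "jaw" is the gripper command: -1 is shut, 1 is fully open, values between are in proportion, set as the call begins (left out, the last holds). The fingers move at their own pace and stop on an object; "force" is the grip in N (left out, the last holds). Time passes only in rows, so rows that repeat a pose let the fingers close. It gives the time, the measured TCP pose, the force, the opening and the grip force at its end, in the units of the state.
- robot.read_state(): the state, without advancing time (a new reading comes with each control period).
- robot.read_camera(name): name is "side" or "top"; returns a dict with "frame" (384x512x3 uint8, red, green, blue), "camera_matrix" (3x3 intrinsics, pixels), "world_from_camera" (4x4, takes a point from camera to world coordinates). Camera axes: x right, y down, z forward; pixel columns grow to the right and rows downward; lengths in m; the calibration is good to about 2 mm. A picture is of the moment at which its call begins. There is no depth.
- robot.sign_off(): hands the job in; it is judged then, once.
Trained networks look in a picture, given as the dict that the camera call returned (one of the last four; its "shot" number tells which), for a name from the list of things; names that differ only in an ending like _2 or _b are one class to them, and where a whole thing is asked for, a point or a joint stands for the part that bears it (a point fixed in the world has none). Each returns a list of dicts, best first, with "p" (0 to 1); they miss things now and then, are a little off and sometimes report something else, mostly with a low value. They report only what shows in the picture. A call takes as long as a camera call.
- robot.trace(picture, name): "region" (384x512 bool, what is visible of it) and "pixel" ([row, column] in pixels, amid what is visible of it).
The state is a dict: "time_s": time; "joint_positions": joint angles; "dq": joint speeds; "tau": joint torques, N m; "ee_pos": TCP position; "orientation": TCP orientation; "wrist_force": force on the tool from outside, world axes, zero at the start; "moment": the same for the moment, N m; "finger_gap": opening from 0.0 (shut) to 1.0 (fully open); "grip_force": force on a finger pad.
Only numpy, scipy, OpenCV 4.12 (cv2) and the standard library are available. Lean on these libraries where they do the work, as an engineer would, in place of code of your own. Each camera call takes 0.05 s, during which the arm holds its last target. There are 200 camera calls.

TASK

On the varnish-curing cabinet's console, push the selector's protruding tab around with a fingertip, gently and without gripping it, until the tab points straight at the little violin-shaped plate. Only then press the start button (the smaller of the two round buttons) all the way down and let it go. Do not press the larger stop button, and leave the loose things on and around the console where they are.

Things in the scene. Friction and masses are not known exactly. Their poses are not given: they have to be found in the camera images.
- selector_axis (a point): The selector's vertical axis at the console's top face, 60 mm above the table. The console is a fixed flat black box (310 x 380 x 60 mm); this point's x axis points across the console away from the robot's side, y to the left, z up. The selector is a flat grey disc, 52 mm radius, its top 28 mm above the console (a 4 mm boss on its middle), with one protruding tab.
- selector (a joint): The selector's angle, rad: 0 when the tab points along selector_axis' x axis, growing anticlockwise seen from above; end stops at -1.95 and 1.95. It starts between -0.35 and 0.35. It turns against friction of about 0.16 N m (some 2 N at the tab), without click stops or spring, and stays where it is left.
- tab_mid (a point): Middle of the tab's free length, 78 mm from the axis and 17 mm above the console's top. The tab is an aluminium bar running radially out from the disc's rim (52 mm from the axis) to 98 mm from the axis, 12 mm thick, from 6 to 28 mm above the console. The point's x axis points outwards along the tab. It is pushed sideways; around it the console is flat and free between the disc and the plates.
- tab_aim (a point): Point 130 mm from the axis on the tab's centre line prolonged (32 mm past its end): it lies over the plate that the tab points at.
- plate_violin: The target label: flat light-wood plate 3 mm thick in the outline of a violin, two round lobes and a waist with a thin neck, 66 mm long with the neck, its body 46 mm, the neck pointing away from the robot's side; origin under the middle of its body, on the console, 130 mm from the axis. The four plates sit at -1.4, -0.7, 0.7 and 1.4 rad of the selector; which is where differs each time.
- plate_bow: Label: thin straight light-wood bar (a bow), 50 x 5 mm, 3 mm thick, with a small block near one end; origin under its centre.
- plate_scroll: Label: light-wood disc with a dark ring and a centre dot (a scroll), 36 mm across, 3 mm thick; origin under its centre.
- plate_bridge: Label: light-wood violin bridge, 42 mm wide, a bar with two feet, 3 mm thick; origin under its centre.
- start_top (a point): Centre of the top face of the start button: the smaller aluminium button, 28 mm across, its top 22 mm above the console (in a black housing 44 mm across and 12 mm high), on the console's robot-side half. Start and stop may stand either way round, 115 mm from the axis towards the robot's side and 85 mm to the left or right.
- start (a joint): Travel of the start button, m: 0 released, 0.006 fully down; a spring, fully down at about 5 N, returns it.
- stop_top (a point): Centre of the top face of the stop button: the larger aluminium button, 48 mm across, its top 22 mm above the console, on the same half of the console. Not to be pressed.
- stop (a joint): Travel of the stop button, m: 0 released, 0.006 fully down.
- plane: Bystander: small brass finger plane, 48 x 22 mm, 26 mm high, loose on the console between the two buttons; origin under its centre.
- cork: Bystander: cork block 24 x 44 x 20 mm, loose on the console's far edge, straight ahead of the selector and about 135 mm from its axis; origin under its centre.
- varnish: Bystander: varnish jar, 52 mm across, 65 mm high, on the table to the left of the console; origin under its centre.
- clamp: Bystander: spool clamp standing upright, two 32 mm wooden discs on a steel rod, 87 mm high, on the table to the left of the console; origin under its centre.
- maple_block: Bystander: maple block 70 x 35 x 30 mm on the table to the right of the console; origin under its centre.
- peg_shaper: Bystander: dark wooden peg shaper 75 x 28 x 25 mm on the table to the right of the console; origin under its centre.

How it is judged:
On the way, in this order (a step that is already met when the one before it is completed fails the run):
1. the selector rests with its tab pointing at the violin-shaped plate (horizontal distance between tab_aim and plate_violin below 0.019 m and velocity of joint selector between -0.05 and 0.05 rad/s), for 0.2 s.
2. the start button is pressed down (value of joint start above 0.0045 m), for 0.05 s.
At the end, for the whole second after the job is handed in: The tab points at the violin-shaped plate (point 130 mm out on its line within 19 mm of the plate's centre, about 8 degrees) and is at rest; the start button has been pressed down at least 4.5 mm after that and is released; the stop button is up; every loose thing is within 20 mm of where it stood (all of step 1 and value of joint each of start, stop below 0.0015 m and distance of each of plane, cork, varnish, clamp, maple_block, peg_shaper from where it was at the start of the episode below 0.02 m); the robot touches nothing.
It fails at once if the start button is pressed (more than 3 mm) while the tab does not point at the violin-shaped plate (value of joint start above 0.003 m and horizontal distance between tab_aim and plate_violin above 0.019 m).
It fails at once if the stop button is pressed (more than 3 mm) (value of joint stop above 0.003 m).
It fails at once if the selector is gripped or shoved hard (more than 20 N from the fingers) (contact force between the fingers and selector above 20 N).
It fails at once if a loose bystander is lifted, carried or knocked more than 20 mm from its place (distance of any of plane, cork, varnish, clamp, maple_block, peg_shaper from where it was at the start of the episode above 0.02 m).
It also fails if it takes over 48 s, if anything falls off the work surface, if the arm or the gripper's body presses on something with over 40 N, if the wrist force passes 120 N, or if a joint passes its speed limit or range.

## Working session

There is one attempt and no reset: what is moved stays moved. The work goes in short steps, Python scripts to look and compute and a tool call to move; the robot and the scene stay as the last step left them, time stands still between calls to the robot, and variables do not carry over. Pictures are saved under pics/ and viewed, at most 10 in all, crops included, and the job is handed in when it is done.

Besides the shell and the picture viewer there is one more tool, called after "Request:" by a JSON object that holds its "op" and its "data", one argument or row to a line. jog_arm: Moves the arm, as the interface text tells. Shift numbers are shares of 400 mm and turn numbers shares of pi/4 rad, none past 1 either way. Its arguments: {"type":"object","properties":{"moves":{"type":"array"},"jaw":{"type":"number"},"force":{"type":"number"}},"required":["moves"]}

```bash
mkdir -p pics
cat > h.py <<'E'
import numpy as np, cv2
from workcell import robot
from scipy.spatial.transform import Rotation as R
def ray(pic,px):
    K=np.array(pic["camera_matrix"]);T=np.array(pic["world_from_camera"])
    d=T[:3,:3]@np.linalg.solve(K,[px[1],px[0],1.]);return T[:3,3],d
def atz(pic,px,z):
    o,d=ray(pic,px);return o+d*(z-o[2])/d[2]
def tri(a,pa,b,pb):
    o1,d1=ray(a,pa);o2,d2=ray(b,pb);s=np.linalg.lstsq(np.c_[d1,-d2],o2-o1,rcond=None)[0]
    p,q=o1+s[0]*d1,o2+s[1]*d2;return (p+q)/2,np.linalg.norm(p-q)
def save(pic,n): cv2.imwrite("pics/"+n+".png",cv2.cvtColor(pic["frame"],cv2.COLOR_RGB2BGR))
E
python3 - <<'E'
from h import *
t=robot.read_camera("top");s=robot.read_camera("side")
save(t,"t0");save(s,"s0")
for n,z in [("selector",.085),("tab_mid",.088),("plate_violin",.063),("plate_bow",.063),("plate_scroll",.063),("plate_bridge",.063),("start_top",.082),("stop_top",.082),("plane",.075),("cork",.07)]:
    a=robot.trace(t,n);b=robot.trace(s,n)
    print(n,[(round(x["p"],2),np.round(x["pixel"]),int(x["region"].sum()),atz(t,x["pixel"],z).round(3)) for x in a[:3]],[(round(x["p"],2),np.round(x["pixel"])) for x in b[:2]],[v.round(3) for v in tri(t,a[0]["pixel"],s,b[0]["pixel"])] if a and b else'')
st=robot.read_state();print(st["time_s"],st["ee_pos"],st["orientation"],R.from_quat(st["orientation"]).as_matrix().round(3))
E
```

```text
selector [(0.94, array([191., 309.]), 1557, array([ 0.589, -0.063,  0.085])), (0.22, array([218., 199.]), 196, array([0.529, 0.199, 0.085]))] [(0.7, array([156., 267.])), (0.29, array([133., 331.]))] [array([ 0.593, -0.061,  0.093]), np.float64(0.012)]
tab_mid [(0.92, array([188., 307.]), 1585, array([ 0.595, -0.057,  0.088]))] [(0.9, array([160., 268.]))] [array([ 0.594, -0.058,  0.082]), np.float64(0.004)]
plate_violin [(0.63, array([155., 345.]), 142, array([ 0.683, -0.16 ,  0.063]))] [] 
plate_bow [(0.63, array([155., 280.]), 60, array([0.687, 0.002, 0.063]))] [(0.64, array([196., 291.])), (0.51, array([181., 262.]))] [array([0.581, 0.02 , 0.104]), np.float64(0.177)]
plate_scroll [(0.5, array([174., 256.]), 160, array([0.639, 0.064, 0.063]))] [] 
plate_bridge [(0.58, array([187., 363.]), 156, array([ 0.602, -0.199,  0.063]))] [] 
start_top [] [] 
stop_top [(0.65, array([240., 340.]), 350, array([ 0.469, -0.129,  0.082])), (0.36, array([235., 406.]), 530, array([ 0.479, -0.283,  0.082]))] [(0.72, array([158., 322.]))] [array([ 0.469, -0.132,  0.072]), np.float64(0.003)]
plane [(0.7, array([236., 299.]), 195, array([ 0.483, -0.034,  0.075]))] [(0.63, array([178., 304.]))] [array([ 0.485, -0.033,  0.081]), np.float64(0.005)]
cork [(0.45, array([139., 314.]), 232, array([ 0.725, -0.084,  0.07 ]))] [(0.58, array([145., 225.]))] [array([ 0.73 , -0.086,  0.063]), np.float64(0.003)]
1.1 [0.21295336 0.6140917  0.23131253] [ 1.66108090e-01  9.86107551e-01 -1.96274391e-05 -6.30651119e-06] [[-0.945  0.328 -0.   ]
 [ 0.328  0.945 -0.   ]
 [ 0.    -0.    -1.   ]]
```

Run:
```python
import cv2
a=cv2.imread("pics/t0.png")[110:280,210:430];cv2.imwrite("pics/t0c.png",cv2.resize(a,None,fx=3.5,fy=3.5,interpolation=cv2.INTER_CUBIC)[:, :770])
```

```text
(no output)
```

View pics/t0c.png

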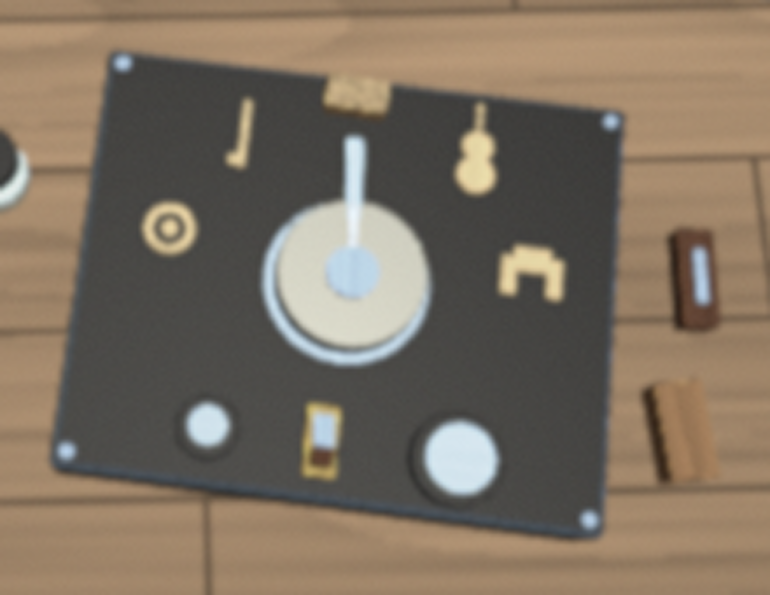

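View pics/s0.png

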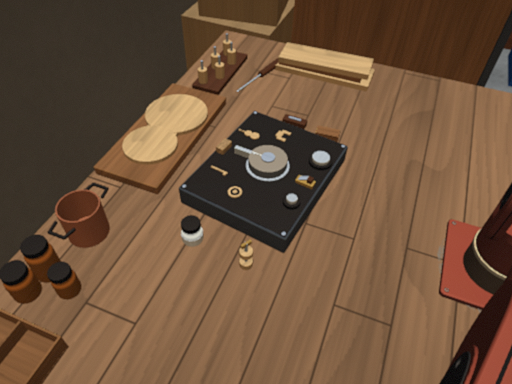

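The top crop shows the violin front-right at (476,163), the small start button front-left at (208,425), stop at (460,458), the axis boss at (352,272) and the tab pointing nearly straight ahead with its tip at (355,140). The side view agrees with that layout.

```bash
cat > geo.py <<'E'
from h import *
from scipy.optimize import least_squares
def fit(t,crop,s=3.5,o=(110,210)):
    f=lambda c:(o[0]+c[1]/s,o[1]+c[0]/s)
    ang={"v":-.7,"b":.7,"s":1.4,"br":-1.4}
    loc={k:.13*np.array([np.cos(a),np.sin(a)]) for k,a in ang.items()}
    loc.update(start=np.array([-.115,.085]),stop=np.array([-.115,-.085]),ax=np.zeros(2))
    z=dict(v=.063,b=.063,s=.063,br=.063,start=.082,stop=.082,ax=.092)
    W={k:atz(t,f(c),z[k])[:2] for k,c in crop.items()}
    rot=lambda y:np.array([[np.cos(y),-np.sin(y)],[np.sin(y),np.cos(y)]])
    r=least_squares(lambda p:np.concatenate([p[:2]+rot(p[2])@loc[k]-W[k] for k in W]),[.59,-.06,0])
    return r.x,{k:np.r_[W[k],(r.x[:2]+rot(r.x[2])@loc[k]-W[k])*1000].round(4) for k in W},f
E
python3 - <<'E'
from geo import *
t=robot.read_camera("top");s=robot.read_camera("side")
C=dict(v=(476,163),b=(243,133),s=(170,228),br=(532,272),start=(208,425),stop=(460,458),ax=(352,272))
x,W,f=fit(t,C);print(x);[print(k,v) for k,v in W.items()]
a=atz(t,f((355,140)),.088);b=atz(t,f((353,240)),.088);print(a,b,"tab",np.arctan2(*(a-b)[1::-1])-x[2],np.arctan2(*(a[:2]-x[:2])[::-1])-x[2])
print(tri(t,f((208,425)),s,(199,291)),tri(t,f((352,272)),s,(156,268)))
E
```

```text
[ 0.59503635 -0.06563851 -0.14954406]
v [ 0.6798 -0.163   1.0421 -0.2196]
b [ 0.7061  0.0029 -0.2413 -0.4938]
s [ 0.6362  0.0571 -0.2507  0.67  ]
br [ 0.5989 -0.1961 -1.1016  0.5287]
start [0.4938 0.035  0.14   0.5275]
stop [ 0.4686 -0.1318  0.0726 -0.8021]
ax [ 0.5947 -0.0654  0.339  -0.2107]
[ 0.69040202 -0.07333457  0.088     ] [ 0.6181906  -0.06797737  0.088     ] tab 0.0754919841571431 0.06901808130608758
(array([0.49639698, 0.03450365, 0.06713385]), np.float64(0.0016437549633892387)) (array([ 0.59631931, -0.06600333,  0.08799308]), np.float64(0.001332482366126712))
```

Create go.py:
```python
from h import *
A=np.array([.595,-.0656])
def go(p,yaw):  # yaw = world angle of tool y
    s=robot.read_state();M=R.from_quat(s["orientation"]);d=M.inv().apply(np.array(p)-s["ee_pos"])/.4
    y=np.array([np.cos(yaw),np.sin(yaw),0]);z=np.array([0,0,-1.]);T=R.from_matrix(np.c_[np.cross(y,z),y,z])
    print(d.round(3).tolist(),((M.inv()*T).as_rotvec()/(np.pi/4)).round(3).tolist())
def arc(th,r=.08,d=.0205,z=.072):
    e=np.array([np.cos(th),np.sin(th)]);n=np.array([-e[1],e[0]]);return np.r_[A+r*e+d*n,z],th+np.pi/2
```

```text
(no output)
```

Request:
{"op": "jog_arm", "data": {
  "moves": [
    [[-0.81, -0.566, 0], [0, 0, -0.32]],
    [[-0.81, -0.566, 0], [0, 0, -0.32]],
    [[-0.81, -0.566, 0], [0, 0, -0.32]],
    [[-0.81, -0.566, 0], [0, 0, -0.32]],
    [[-0.81, -0.566, 0], [0, 0, -0.32]],
    [[-0.81, -0.566, 0], [0, 0, -0.32]],
    [[-0.81, -0.566, 0], [0, 0, -0.32]],
    [[-0.81, -0.566, 0], [0, 0, -0.32]]
  ],
  "jaw": -1,
  "force": 20
}}

```text
time_s: 2.2
ee_pos: [0.4459, 0.2925, 0.2316]
orientation: [0.043, 0.999, 0.0, 0.0]
wrist_force: [-0.8, 0.9, -0.4]
finger_gap: 0.002
grip_force: 0.0
```

```bash
python3 -c "
from go import *
print(robot.read_state()['time_s'],robot.read_state()['ee_pos'])
p,y=arc(-.08,d=.045,z=.15);go(p,y)"
```

```text
2.2 [0.44592535 0.29251688 0.23156389]
[-0.647, -0.746, 0.204] [0.0, 0.001, -0.008]
```

Request:
{"op": "jog_arm", "data": {
  "moves": [
    [[-0.65, -0.745, 0.2], [0, 0, 0]],
    [[-0.65, -0.745, 0.2], [0, 0, 0]],
    [[-0.65, -0.745, 0.2], [0, 0, 0]],
    [[-0.65, -0.745, 0.2], [0, 0, 0]],
    [[-0.65, -0.745, 0.2], [0, 0, 0]],
    [[-0.65, -0.745, 0.2], [0, 0, 0]],
    [[-0.65, -0.745, 0.2], [0, 0, 0]],
    [[-0.65, -0.745, 0.2], [0, 0, 0]]
  ]
}}

```text
time_s: 3.2
ee_pos: [0.6797, -0.025, 0.1499]
orientation: [0.042, 0.999, -0.0, -0.001]
wrist_force: [-0.9, 0.1, -0.6]
finger_gap: -0.0
grip_force: 0.0
```

Run:
```python
from go import *
t=robot.read_camera("top");save(t,"t1")
a=cv2.imread("pics/t1.png")[110:280,210:430];cv2.imwrite("pics/t1c.png",cv2.resize(a,None,fx=3.5,fy=3.5,interpolation=cv2.INTER_CUBIC))
s=robot.read_camera("side");save(s,"s1")
a=cv2.imread("pics/s1.png")[90:220,180:360];cv2.imwrite("pics/s1c.png",cv2.resize(a,None,fx=4,fy=4,interpolation=cv2.INTER_CUBIC))
p,y=arc(-.08,d=.045,z=.073);go(p,y)
```

```text
[0.001, -0.013, 0.195] [0.001, -0.001, -0.001]
```

View pics/s1c.png

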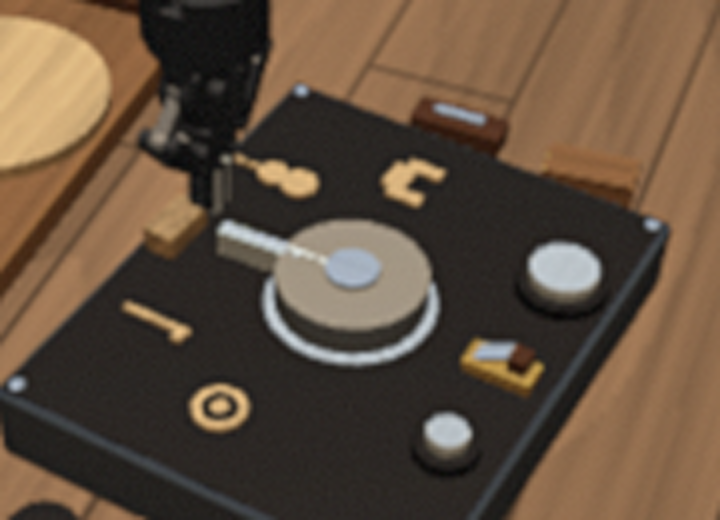

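The side crop shows the shut fingers with their tips at (212,205). They hang above the console on the tab's left side, clear of the cork. I'll lower them now.

Request:
{"op": "jog_arm", "data": {
  "moves": [
    [[0, -0.01, 0.1], [0, 0, 0]],
    [[0, -0.01, 0.15], [0, 0, 0]],
    [[0, -0.01, 0.195], [0, 0, 0]],
    [[0, -0.01, 0.195], [0, 0, 0]],
    [[0, -0.01, 0.195], [0, 0, 0]]
  ]
}}

```text
time_s: 3.92
ee_pos: [0.6797, -0.0282, 0.0743]
orientation: [0.041, 0.999, 0.0, 0.001]
wrist_force: [0.3, 0.8, 1.0]
finger_gap: 0.0
grip_force: 0.0
```

Run:
```python
from go import *
print(robot.read_state()['ee_pos'])
for th,d in [(-.08,.038),(-.08,.032),(-.08,.026),(-.08,.0205),(-.16,.0205),(-.24,.0205),(-.32,.0205),(-.4,.0205)]: go(*arc(th,d=d,z=.073))
```

```text
[ 0.67974281 -0.02822129  0.07433818]
[0.004, -0.015, 0.003] [0.0, 0.002, -0.003]
[0.004, -0.03, 0.003] [0.0, 0.002, -0.003]
[0.004, -0.045, 0.003] [0.0, 0.002, -0.003]
[0.004, -0.059, 0.003] [0.0, 0.002, -0.003]
[0.0, -0.075, 0.003] [0.0, 0.002, 0.099]
[-0.002, -0.091, 0.003] [0.0, 0.002, 0.201]
[-0.003, -0.108, 0.003] [0.0, 0.002, 0.303]
[-0.003, -0.124, 0.003] [0.0, 0.002, 0.404]
```

Request:
{"op": "jog_arm", "data": {
  "moves": [
    [[0.004, -0.015, 0.003], [0, 0, 0]],
    [[0.004, -0.03, 0.003], [0, 0, 0]],
    [[0.004, -0.042, 0.003], [0, 0, 0]],
    [[0.004, -0.055, 0.003], [0, 0, 0]],
    [[0.002, -0.068, 0.003], [0, 0, 0.06]],
    [[0, -0.08, 0.003], [0, 0, 0.13]],
    [[-0.002, -0.09, 0.003], [0, 0, 0.2]],
    [[-0.003, -0.1, 0.003], [0, 0, 0.26]]
  ]
}}

```text
time_s: 4.92
ee_pos: [0.677, -0.0679, 0.0721]
orientation: [0.144, 0.99, 0.0, -0.0]
wrist_force: [-1.9, 2.1, 1.2]
finger_gap: -0.001
grip_force: 1.1
```

Run:
```python
from go import *
print(robot.read_state()['ee_pos'])
for th in np.linspace(-.36,-.84,8): go(*arc(th,z=.073))
```

```text
[ 0.67697742 -0.06794548  0.07208244]
[-0.005, -0.016, -0.002] [0.001, -0.001, 0.09]
[-0.007, -0.03, -0.002] [0.001, -0.001, 0.177]
[-0.008, -0.044, -0.002] [0.001, -0.001, 0.264]
[-0.008, -0.058, -0.002] [0.001, -0.001, 0.352]
[-0.007, -0.072, -0.002] [0.001, -0.001, 0.439]
[-0.006, -0.086, -0.002] [0.001, -0.001, 0.526]
[-0.003, -0.1, -0.002] [0.0, -0.001, 0.614]
[0.001, -0.114, -0.002] [0.0, -0.001, 0.701]
```

Request:
{"op": "jog_arm", "data": {
  "moves": [
    [[-0.005, -0.015, -0.002], [0, 0, 0.09]],
    [[-0.007, -0.03, -0.002], [0, 0, 0.18]],
    [[-0.008, -0.044, -0.002], [0, 0, 0.265]],
    [[-0.008, -0.058, -0.002], [0, 0, 0.35]],
    [[-0.007, -0.072, -0.002], [0, 0, 0.44]],
    [[-0.006, -0.086, -0.002], [0, 0, 0.525]],
    [[-0.004, -0.096, -0.002], [0, 0, 0.59]],
    [[-0.004, -0.096, -0.002], [0, 0, 0.59]]
  ]
}}

```text
time_s: 5.92
ee_pos: [0.6676, -0.1059, 0.0728]
orientation: [0.367, 0.93, -0.0, -0.0]
wrist_force: [0.3, 0.8, 0.0]
finger_gap: -0.002
grip_force: 0.0
```

Run:
```python
from go import *
print(robot.read_state()['ee_pos'])
for n in ("top","side"):
    t=robot.read_camera(n);save(t,n+"2")
a=cv2.imread("pics/top2.png")[110:280,210:430];a=cv2.resize(a,None,fx=2.4,fy=2.4,interpolation=cv2.INTER_CUBIC)
b=cv2.imread("pics/side2.png")[90:220,180:360];b=cv2.resize(b,None,fx=4,fy=4,interpolation=cv2.INTER_CUBIC)
cv2.imwrite("pics/side2c.png",b)
for th in (-.81,-.84,-.85,-.87): go(*arc(th,z=.073))
```

```text
[ 0.66759337 -0.10594093  0.07283066]
[-0.001, -0.011, -0.0] [-0.001, 0.001, 0.077]
[-0.002, -0.017, -0.0] [-0.001, 0.001, 0.115]
[-0.002, -0.019, -0.0] [-0.001, 0.001, 0.128]
[-0.003, -0.023, -0.0] [-0.001, 0.001, 0.153]
```

View pics/side2c.png

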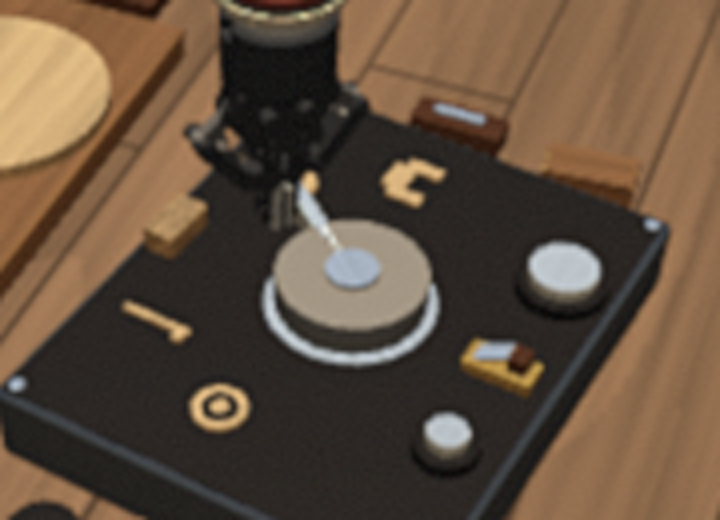

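The side crop shows the tab swung round, tip near (303,187) and the fingers behind it, with the violin's body just past the tip. I'll work out its angle from these pixels.

Run:
```python
from go import *
s=robot.read_camera("side")
f=lambda c:(90+c[1]/4,180+c[0]/4)
for z,c in ((.088,(303,187)),(.088,(339,248)),(.092,(352,268)),(.063,(302,182)),(.063,(290,180))):
    p=atz(s,f(c),z)[:2];d=p-A;print(c,p.round(4),np.linalg.norm(d).round(4),np.arctan2(d[1],d[0]).round(3))
```

```text
(303, 187) [ 0.6554 -0.1248] 0.0845 -0.775
(339, 248) [ 0.6104 -0.0771] 0.0192 -0.64
(352, 268) [ 0.5943 -0.0585] 0.0072 1.668
(302, 182) [ 0.6684 -0.1567] 0.117 -0.893
(290, 180) [ 0.677  -0.1553] 0.1216 -0.83
```

Request:
{"op": "jog_arm", "data": {
  "moves": [
    [[-0.001, -0.007, 0], [0, 0, 0.04]],
    [[-0.001, -0.013, 0], [0, 0, 0.08]],
    [[-0.002, -0.019, 0], [0, 0, 0.128]],
    [[-0.002, -0.019, 0], [0, 0, 0.128]],
    [[-0.002, 0.0, 0], [0, 0, 0.128]],
    [[-0.002, 0.04, 0], [0, 0, 0.128]],
    [[-0.002, 0.04, 0], [0, 0, 0.128]]
  ]
}}

```text
time_s: 6.95
ee_pos: [0.6802, -0.0919, 0.0725]
orientation: [0.411, 0.912, 0.0, -0.0]
wrist_force: [0.1, 0.5, 0.1]
finger_gap: 0.004
grip_force: 0.0
```

Request:
{"op": "jog_arm", "data": {
  "moves": [
    [[0, 0, -0.15], [0, 0, 0]],
    [[0, 0, -0.25], [0, 0, 0]],
    [[0, 0, -0.25], [0, 0, 0]],
    [[0, 0, -0.25], [0, 0, 0]]
  ]
}}

```text
time_s: 7.45
ee_pos: [0.6788, -0.0942, 0.1723]
orientation: [0.412, 0.911, -0.0, -0.0]
wrist_force: [0.4, -0.7, -0.4]
finger_gap: -0.002
grip_force: 0.0
```

Run:
```python
from go import *
print(robot.read_state()['ee_pos'])
y=.72
go([.494,.035,.172],y)
```

```text
[ 0.67883741 -0.09423473  0.17225009]
[0.548, -0.134, 0.001] [-0.001, -0.001, 0.001]
```

Next I'll go above the start button, high up, and then look at the tab with the view clear.

Request:
{"op": "jog_arm", "data": {
  "moves": [
    [[0.548, -0.134, 0], [0, 0, 0]],
    [[0.548, -0.134, 0], [0, 0, 0]],
    [[0.548, -0.134, 0], [0, 0, 0]],
    [[0.548, -0.134, 0], [0, 0, 0]],
    [[0.548, -0.134, 0], [0, 0, 0]],
    [[0.548, -0.134, 0], [0, 0, 0]]
  ]
}}

```text
time_s: 8.2
ee_pos: [0.4943, 0.0348, 0.1724]
orientation: [0.412, 0.911, -0.0, -0.0]
wrist_force: [-0.7, 0.3, -0.7]
finger_gap: 0.001
grip_force: 0.0
```

Run:
```python
from go import *
t=robot.read_camera("top");save(t,"t3")
a=cv2.imread("pics/t3.png")[110:280,210:430];cv2.imwrite("pics/t3c.png",cv2.resize(a,None,fx=3.5,fy=3.5,interpolation=cv2.INTER_CUBIC))
s=robot.read_camera("side");save(s,"s3")
a=cv2.imread("pics/s3.png")[90:220,180:360];cv2.imwrite("pics/s3c.png",cv2.resize(a,None,fx=4,fy=4,interpolation=cv2.INTER_CUBIC))
go([.494,.035,.09],.72)
```

```text
[0.003, 0.0, 0.206] [-0.001, 0.001, -0.001]
```

View pics/t3c.png

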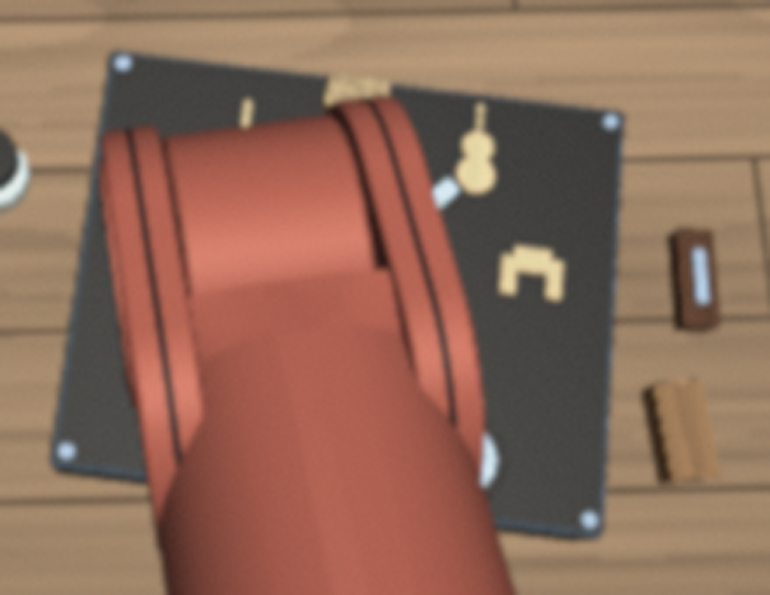

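View pics/s3c.png

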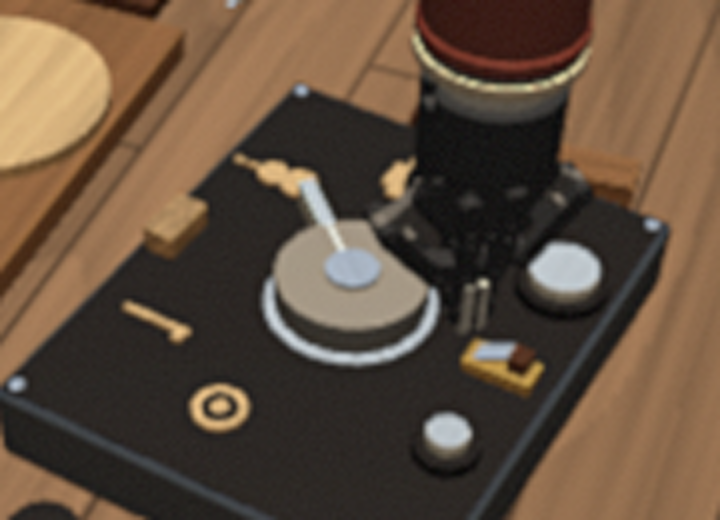

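Run:
```python
from go import *
t=robot.read_camera("top");s=robot.read_camera("side")
for P,f,cs in ((t,lambda c:(110+c[1]/3.5,210+c[0]/3.5),[(452,186)]),(s,lambda c:(90+c[1]/4,180+c[0]/4),[(309,183),(341,248)])):
  for c in cs:
    p=atz(P,f(c),.088)[:2];d=p-A;print(c,p.round(4),np.linalg.norm(d).round(4),np.arctan2(d[1],d[0]).round(3))
v=np.array([.680,-.163])-A;print(np.arctan2(v[1],v[0]))
```

```text
(452, 186) [ 0.6554 -0.1386] 0.0948 -0.88
(309, 183) [ 0.6531 -0.1303] 0.087 -0.839
(341, 248) [ 0.6092 -0.0776] 0.0186 -0.702
-0.8532761794295459
```

The tab stands at about -0.86 and the violin at -0.853, inside the ±0.146 tolerance. Now I'll press start.

Request:
{"op": "jog_arm", "data": {
  "moves": [
    [[0.003, 0, 0.1], [0, 0, 0]],
    [[0.003, 0, 0.17], [0, 0, 0]],
    [[0.003, 0, 0.205], [0, 0, 0]],
    [[0.003, 0, 0.222], [0, 0, 0]],
    [[0.003, 0, 0.232], [0, 0, 0]],
    [[0.003, 0, 0.24], [0, 0, 0]],
    [[0.003, 0, 0.241], [0, 0, 0]],
    [[0.003, 0, 0.241], [0, 0, 0]]
  ]
}}

```text
time_s: 9.4
ee_pos: [0.494, 0.0357, 0.077]
orientation: [0.413, 0.911, 0.0, 0.0]
wrist_force: [-0.8, -1.7, 4.3]
finger_gap: -0.001
grip_force: 2.1
```

Request:
{"op": "jog_arm", "data": {
  "moves": [
    [[0, 0, 0.004], [0, 0, 0]],
    [[0, 0, 0.007], [0, 0, 0]],
    [[0, 0, 0.007], [0, 0, 0]],
    [[0, 0, 0.007], [0, 0, 0]]
  ]
}}

```text
time_s: 9.9
ee_pos: [0.4942, 0.0357, 0.0757]
orientation: [0.413, 0.911, 0.001, 0.0]
wrist_force: [-10.2, -4.1, 29.7]
finger_gap: 0.0
grip_force: 15.0
```

It bottomed out (about 30 N). I'll lift off and move clear.

Request:
{"op": "jog_arm", "data": {
  "moves": [
    [[0, 0, -0.03], [0, 0, 0]],
    [[0, 0, -0.15], [0, 0, 0]],
    [[0, 0, -0.3], [0, 0, 0]],
    [[0, 0.2, -0.35], [0, 0, 0]],
    [[0, 0.45, -0.35], [0, 0, 0]],
    [[0, 0.6, -0.35], [0, 0, 0]],
    [[0, 0.6, -0.35], [0, 0, 0]],
    [[0, 0.6, -0.35], [0, 0, 0]]
  ]
}}

```text
time_s: 10.9
ee_pos: [0.6747, 0.1988, 0.2106]
orientation: [0.41, 0.912, -0.001, -0.001]
wrist_force: [-0.8, -0.4, -0.9]
finger_gap: 0.004
grip_force: 0.0
```

Run:
```python
from go import *
print(robot.read_state()['ee_pos'])
a=robot.read_camera("top")["frame"][110:280,210:430];cv2.imwrite("pics/t4c.png",cv2.resize(a,None,fx=3.5,fy=3.5,interpolation=cv2.INTER_CUBIC)[:,:,::-1])
```

```text
[0.6747131  0.19881697 0.21060236]
```

View pics/t4c.png

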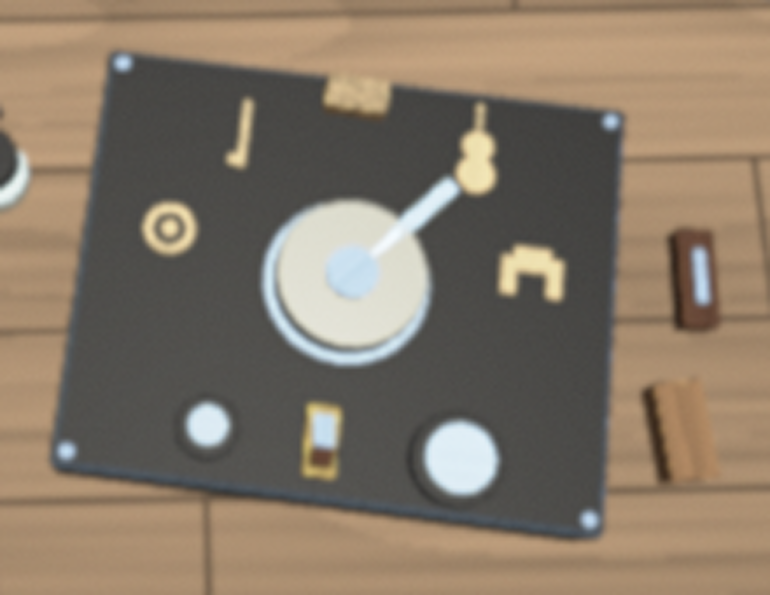

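The tab, tip at (452,184), points at the violin at (476,163). The start button at (208,425) is up again and the loose things near the console are where they were. I'm handing in.

```bash
python3 -c "
from workcell import robot
print(robot.sign_off())"
```

```text
the job is handed in; nothing more can be done
None
```

I pushed the selector's tab round to point at the violin plate, pressed start fully down and released it, and handed the job in at about 11 s; the last top view shows stop and the console's loose things untouched, but no verdict was returned.

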